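# Nudge the vial carrier home on its pins

### The arm

A 6-joint arm with a two-finger parallel gripper is mounted at the origin on a cart in front of the work surface, level with it; the furniture and walls round the work are solid. World frame = base frame: x ahead of the robot, y to its left, z up, the work surface at z = 0. Lengths are in m, angles in rad, forces in N, time in s.
With the tool pointing down it reaches from about 0.25 to 0.725 m from the base axis. Payload 4 kg.
Tool frame: the origin (TCP) lies on the centre line of the jaws, within the pads' length; the fingertips stand 22 mm ahead of it and the grasp point (between the pads) lies 3 mm ahead of it; z points along the fingers, y is the line along which they close (so a half turn about z gives the same grasp; the last joint's range is limited). The gripper opens to 85 mm and grips with 20 to 120 N. Pads are 22 mm wide; open, the fingers measure 114 mm over their backs; the gripper's body (76 mm by 85 mm) begins 54 mm behind the grasp point. The pads swing forward as they close: fully open they stand 13 mm farther back than shut.
Start: joints at [-1.312, 0.241, 0.005, 1.335, 0, 1.571], TCP at [0.128, -0.483, 0.253] pointing down, gripper open.
Joint ranges: [-2.72, 2.72], [-1.05, 1.87], [-1.09, 1.28], [-1.99, 2.15], [-1.42, 1.44], [-3.14, 3.14]. Speed limits (rad/s): [2.79, 2.79, 3.14, 3.14, 3.14, 3.14].

### API

Orientations are given as a unit quaternion [x, y, z, w].
In Python, from workcell import bot gives the robot as it stands.
- The arm moves only by the shell command python3 -m inch 'ROWS'. ROWS is JSON, one flat list of numbers, 7 for each row, row after row: the shift along the world's x, y, z in mm, then the turn, a rotation vector about the world's x, y, z in rad, then the opening in per cent of the stroke, from 0 (shut) to 100 (fully open). A call has 1 to 8 rows; each row is the pose to reach, as a shift and turn from the pose commanded when the call began; what a row does not reach only later rows make up. A row lasts 1/12 s, in which the tool goes at most 41.7 mm and 7.16 degrees, less where a joint would pass 70% of its speed; a pose out of reach is approached as far as the arm can. A call with a gripper value outside its range is refused whole. The fingers move at their own pace and stop on an object; the grip force is fixed at half the most. Time passes only in rows, so rows that repeat a pose let the fingers close. It gives the time, the measured TCP pose, the force, the opening and the grip force at its end, in the units of the state.
- bot.get_obs(): the state, without advancing time (a new reading comes with each control period).
- bot.camera(name): name is "scene" or "side" or "wrist"; returns the picture (400x640x3 uint8, blue, green, red); there is no depth.
- bot.camera_info(name): a dict with "intrinsics" (3x3 intrinsics, pixels), "distortion" ([k1, k2, p1, p2, k3] as OpenCV has them; the pictures are not rectified), "camera_from_world" (4x4, takes a point from world to camera coordinates); the wrist camera has in their place "hand_eye" (4x4, takes a point from camera to tool coordinates, whose origin is the TCP and whose axes are the flange's). Camera axes: x right, y down, z forward; pixel columns grow to the right and rows downward; lengths in m; the calibration is good to about 2 mm. A picture is of the moment at which its call begins: read the wrist's pose just before it. camera_info takes no time and is no camera call.
- bot.job_done(): hands the job in; it is judged then, once.
Trained networks look in the newest picture that a camera, given by its name, has taken for a name from the list of things; names that differ only in an ending like _2 or _b are one class to them, and where a whole thing is asked for, a point or a joint stands for the part that bears it (a point fixed in the world has none). Each returns a list of dicts, best first, with "confidence" (0 to 1); they miss things now and then, are a little off and sometimes report something else, mostly with a low value. They report only what shows in the picture. A call takes as long as a camera call.
- bot.silhouettes(camera, target): "mask" (400x640 bool, what is visible of it) and "uv" ([column, row] in pixels, amid what is visible of it).
- bot.spot_point(camera, target): "uv" ([column, row] in pixels: a listed point, or the origin of a listed thing).
The state is a dict: "clock": time; "joint_pos": joint angles; "joint_vel": joint speeds; "tau": joint torques, N m; "eef_pos": TCP position; "tool_rot": TCP orientation; "ft_force": force on the tool from outside, world axes, zero at the start; "ft_torque": the same for the moment, N m; "grip_width": finger opening in m; "grasp_force": force on a finger pad.
Only numpy, scipy, OpenCV 4.12 (cv2) and the standard library are available. Lean on these libraries where they do the work, as an engineer would, in place of code of your own. Each camera call takes 0.05 s, during which the arm holds its last target. There are 200 camera calls.

### The job

The aluminium vial carrier lies on its loading station but is not yet home. Nudge it along with the fingertips (the fence behind it is there to square it) until its two locating holes drop over the two pins and it lies flat on the lower deck. Only push it: do not pick it up, and leave the bottles, jar and dish round the station where they stand.

Things in the scene. Friction and masses are not known exactly. Their poses are not given: they have to be found in the camera images.
- station: Loading station: low grey plastic block fixed to the worktop, 135 mm deep (x) by 230 long (y). Origin on the worktop below where the carrier's centre is when home. Axes: x to the fence (away from the robot), y along the fence (roughly to the robot's left), z up. Lower deck: top 15 mm above the worktop, y -72 to +85, x -62 to +50. A plate overrun along y can be pushed back.
- fence (a point): Top of the fence, an aluminium bar along the station's whole +x side: flat face at station x = +50.5 mm, top 34 mm above the worktop; this point is on the face at y = 0. With the carrier squared against it the holes are 0.5 mm off the pins' line, within their play. Pushed at its middle while askew the carrier can jam on the fence; pushed near the end that hangs back it swings square.
- shelf_edge (a point): Middle of the shelf's edge. The shelf is the raised end of the station, top 20 mm above the worktop, y -145 to -72 mm, full depth; at this edge it steps 5 mm down to the lower deck.
- carrier: Vial carrier: loose flat aluminium plate, 100 mm (x) by 140 (y) by 10, about 0.3 kg, slides at 1 to 2 N. Origin: centre of its underside; axes as the station's when home. Six 26 mm wells towards -y. At the start level at 20 mm height on shelf and pin tips, 15 to 30 mm short of home (to -y), 7 to 15 off the fence, turned up to 0.08 rad. Home it lies on the deck at 15 mm, its top at 25.
- carrier_push_end (a point): Middle of the carrier's -y end face (5 mm above its underside), 70 mm from its centre. This end lies on the shelf at the start and comes 2 mm clear of it when home; then the plate falls 5 mm by its own weight and the pins stop further sliding.
- hole_near (a point): Centre, at the plate's underside, of the carrier's 12 mm locating hole nearer the robot: carrier (x, y) = (-28, +25) mm.
- hole_far (a point): Centre, at the plate's underside, of the carrier's 12 mm locating hole farther from the robot: carrier (x, y) = (+28, +25) mm.
- pin_near (a point): Foot of the steel locating pin nearer the robot, station (x, y) = (-28, +25) mm, on the lower deck (15 mm above the worktop). 8 mm thick, 5 mm high, bevelled tip level with the shelf; play in the hole 2 mm each way.
- pin_far (a point): Foot of the other, like locating pin, farther from the robot, station (x, y) = (+28, +25) mm, on the lower deck.
- vial_1: Bystander: slim amber glass vial with a black cap, 23 mm across, 58 tall, standing on the worktop behind the fence. Origin at the centre of its underside.
- vial_4: Bystander: slim amber glass vial with a red cap, 23 mm across, 58 tall, standing on the worktop behind the fence. Origin at the centre of its underside.
- indicator_1: Bystander: small dark reagent bottle with a black cap, 34 mm across, 72 tall, standing on the worktop behind the fence. Origin at the centre of its underside.
- weighing_bottle_1: Bystander: squat glass weighing bottle with a knobbed lid, 43 mm across, 53 tall, standing on the worktop beyond the station's +y end. Origin at the centre of its underside.
- petri_dish_1: Bystander: flat round covered petri dish, 67 mm across, 13 tall, standing on the worktop beyond the station's +y end. Origin at the centre of its underside.
- jar_16: Bystander: screw-capped sample jar, 68 mm across, 125 tall, standing on the worktop beyond the station's +y end. Origin at the centre of its underside.

How it is judged:
At the end, for the whole second after the job is handed in: Both locating holes are within 3 mm (seen from above) of their own pins, the underside at both holes is less than 1.5 mm above the lower deck, the carrier is level within 0.02 rad and at rest (horizontal distance between hole_near and pin_near below 0.003 m and horizontal distance between hole_far and pin_far below 0.003 m and z of each of hole_near, hole_far in the frame of station below 0.0165 m and angle between carrier's own z axis and vertical below 0.02 rad and linear speed of carrier below 0.01 m/s); the robot touches nothing.
It fails at once if the carrier is lifted or tipped up: its centre or a locating hole rises more than 10 mm above where it lies at the start (z of any of carrier, hole_near, hole_far in the frame of station above 0.03 m).
It fails at once if a bystander (vial, bottle, jar or dish) is moved more than 25 mm (distance of any of vial_1, vial_4, indicator_1, weighing_bottle_1, petri_dish_1, jar_16 from where it was at the start of the episode above 0.025 m).
It fails at once if a bystander is knocked over (angle between any of vial_1, vial_4, indicator_1, weighing_bottle_1, petri_dish_1, jar_16's own z axis and vertical above 0.4 rad).
It also fails if it takes over 58 s, if anything falls off the work surface, if the arm or the gripper's body presses on something with over 40 N, if the wrist force passes 120 N, or if a joint passes its speed limit or range.

## Working session

There is one attempt and no reset: what is moved stays moved. The work goes in short steps, Python scripts to look and compute and a shell command to move; the robot and the scene stay as the last step left them, time stands still between calls to the robot, and variables do not carry over. Pictures are saved under pics/ and viewed, at most 10 in all, crops included, and the job is handed in when it is done.

```bash
mkdir -p pics; cat > h.py <<'E'
from workcell import bot
import numpy as np, cv2
from scipy.spatial.transform import Rotation as R
def ray(cam,uv):
    i=bot.camera_info(cam);K=np.array(i["intrinsics"]);D=np.array(i["distortion"])
    p=cv2.undistortPoints(np.array([[uv]],float),K,D)[0,0];d=np.array([p[0],p[1],1])
    if cam=="wrist":
        o=bot.get_obs();T=np.eye(4);T[:3,:3]=R.from_quat(o["tool_rot"]).as_matrix();T[:3,3]=o["eef_pos"]
        M=T@np.array(i["hand_eye"])
    else: M=np.linalg.inv(np.array(i["camera_from_world"]))
    return M[:3,3],M[:3,:3]@d
def at(cam,uv,z):
    c,d=ray(cam,uv);return c+d*(z-c[2])/d[2]
Z=dict(fence=.034,shelf_edge=.02,pin_near=.015,pin_far=.015,hole_near=.02,hole_far=.02,carrier=.02,carrier_push_end=.025)
def look(cams,names,dz=0):
    for c in cams:
        bot.camera(c)
        for n in names:
            r=bot.spot_point(c,n)
            for q in r[:1]: print(c,n,round(q["confidence"],2),np.round(q["uv"],1),np.round(at(c,q["uv"],Z.get(n,0)+(dz if n in("carrier","hole_near","hole_far","carrier_push_end") else 0))*1000,1))
E
python3 - <<'E'
from h import *
look(["scene","side"],list(Z)+["station","vial_1","vial_4","indicator_1","weighing_bottle_1","petri_dish_1","jar_16"])
cv2.imwrite("pics/a.png",bot.camera("scene"));cv2.imwrite("pics/b.png",bot.camera("side"))
o=bot.get_obs();print(o["clock"],o["eef_pos"],o["tool_rot"],o["grip_width"])
for c in("scene","side"): print(np.round(np.linalg.inv(np.array(bot.camera_info(c)["camera_from_world"]))[:3,3],2))
E
```

```text
scene fence 0.85 [338.8 173.1] [678.6 -18.3  34. ]
scene shelf_edge 0.87 [371.1 164.9] [ 636.2 -106.    20. ]
scene pin_near 0.9 [368.6 198.8] [585.9  14.   15. ]
scene pin_far 0.71 [344.6 183.8] [659.  -10.6  15. ]
scene hole_near 0.92 [375.2 182.3] [596.7 -43.7  20. ]
scene hole_far 0.78 [353.4 179.9] [645.2 -28.1  20. ]
scene carrier 0.65 [368.8 177.9] [617.3 -52.7  20. ]
scene carrier_push_end 0.91 [379.1 162.3] [ 621. -119.   25.]
scene station 0.7 [360.  189.5] [626.4 -26.3   0. ]
scene vial_1 0.68 [296.  196.4] [743.1  68.6   0. ]
scene vial_4 0.68 [296.  196.4] [743.1  68.6   0. ]
scene indicator_1 0.54 [319.7 181.3] [726.1  -9.3   0. ]
scene weighing_bottle_1 0.86 [318.8 239.6] [623.5 166.2   0. ]
scene petri_dish_1 0.95 [352.3 247.8] [554. 154.   0.]
scene jar_16 0.95 [288.7 244.1] [669.2 206.8   0. ]
side fence 0.84 [314.8 187. ] [674.5 -12.   34. ]
side shelf_edge 0.72 [334.4 172.6] [626.6 -97.8  20. ]
side pin_near 0.83 [353.2 196.2] [591.4  -1.   15. ]
side pin_far 0.56 [327.3 198.5] [648.2   5.7  15. ]
side hole_near 0.61 [353.8 191. ] [589.  -14.2  20. ]
side hole_far 0.56 [327.5 192.7] [647.   -9.8  20. ]
side carrier 0.8 [336.6 182.7] [624.4 -51.3  20. ]
side carrier_push_end 0.65 [337.9 165.8] [ 616.8 -121.5   25. ]
side station 0.66 [337.3 194.8] [623.9 -31.7   0. ]
side vial_1 0.59 [280.6 174.6] [ 755.5 -129.1    0. ]
side vial_4 0.59 [280.6 174.6] [ 755.5 -129.1    0. ]
side indicator_1 0.88 [286.  200.6] [738.6 -12.9   0. ]
side weighing_bottle_1 0.82 [343.5 249.7] [624.9 161.    0. ]
side petri_dish_1 0.59 [382.9 251.8] [551.6 170.5   0. ]
side jar_16 0.61 [320.  266.8] [670.6 206.8   0. ]
1.7 [ 0.12794869 -0.48335471  0.25328987] [ 9.91642195e-01  1.29018436e-01 -3.29497535e-06 -5.83233654e-06] 0.08516930504834763
[0.3  0.67 0.57]
[0.69 0.79 0.52]
```

View pics/a.png

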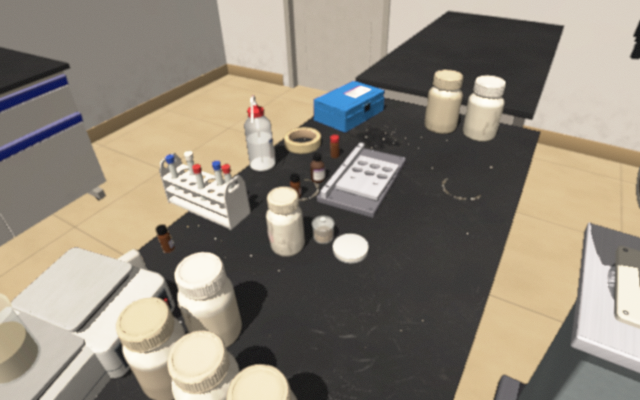

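View pics/b.png

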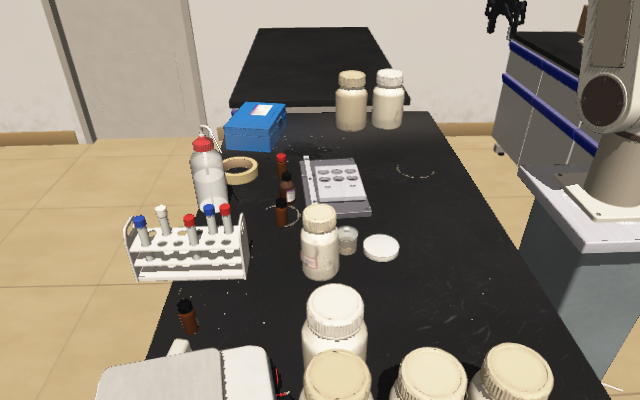

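The scene view shows the carrier on the station around (370,178), vials behind the fence at (335,145), (318,165), (295,185), and the jar, weighing bottle and dish at the +y end. The side view agrees, with the carrier at (337,180). I'll go over it for a wrist view.

```bash
python3 -m inch '[50,40,10,0,0,-0.02,0, 100,80,20,0,0,-0.05,0, 150,120,30,0,0,-0.08,0, 200,160,30,0,0,-0.1,0, 225,180,30,0,0,-0.12,0, 250,200,30,0,0,-0.15,0, 275,220,30,0,0,-0.15,0, 300,240,30,0,0,-0.15,0]'; python3 -m inch '[30,20,0,0,0,0,0, 60,40,0,0,0,0,0, 90,60,0,0,0,0,0, 120,80,0,0,0,0,0, 130,100,0,0,0,0,0, 130,110,0,0,0,0,0, 130,110,0,0,0,0,0, 130,110,0,0,0,0,0]'
python3 - <<'E'
from h import *
print(np.round(np.array(bot.camera_info("wrist")["hand_eye"]),3))
look(["wrist"],list(Z))
cv2.imwrite("pics/c.png",bot.camera("wrist"))
E
```

```text
clock: 2.37
eef_pos: [0.3882, -0.2747, 0.2828]
tool_rot: [0.999, 0.054, 0.0, 0.0]
ft_force: [0.8, -0.9, -0.9]
grip_width: -0.0
grasp_force: 0.0
clock: 3.03
eef_pos: [0.5163, -0.1662, 0.2823]
tool_rot: [0.998, 0.055, -0.0, 0.0]
ft_force: [-1.5, -1.2, 0.7]
grip_width: 0.0001
grasp_force: 0.0
[[-0.001 -0.966 -0.26   0.064]
 [ 1.    -0.001  0.001  0.   ]
 [-0.001 -0.26   0.966 -0.12 ]
 [ 0.     0.     0.     1.   ]]
wrist fence 0.72 [210.9  25.4] [676.2 -26.7  34. ]
wrist shelf_edge 0.91 [273.2  76.8] [ 630.4 -100.1   20. ]
wrist hole_near 0.7 [216.4 101.9] [593.4 -29.9  20. ]
wrist hole_far 0.82 [216.8  54.6] [649.  -29.1  20. ]
wrist carrier 0.75 [233.1  79.5] [622.4 -49.8  20. ]
wrist carrier_push_end 0.92 [292.5  81.2] [ 627.7 -124.2   25. ]
```

View pics/c.png

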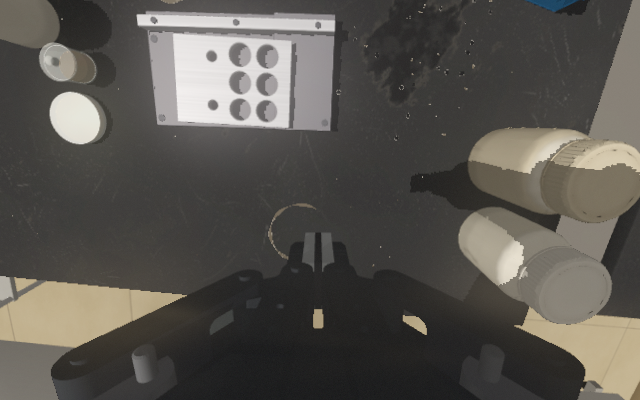

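The wrist view shows the plate with corners about (173,33), (294,42), (291,128), (177,122), holes at (212,57) and (213,104), and the fence edge at row ~28. The +y end is the one nearer the fence. I'll work out the geometry from these corners and the mask.

```bash
python3 - <<'E'
from h import *
W=lambda uv,z:at("wrist",uv,z)[:2]*1000
c=[W(p,.030) for p in [(173,33),(294,42),(291,128),(177,122)]];print("corners",np.round(c,1))
f=[W(p,.034) for p in [(141,26.5),(333,30)]];print("fence",np.round(f,1))
s=[W((158,124.5),.015),W((331,130.5),.020)];print("front",np.round(s,1))
h=[W(p,.030) for p in [(212,57),(213,104.5)]];print("holes top",np.round(h,1))
ang=lambda a,b:np.arctan2(*( (a-b)[::-1]))-np.pi/2
print("yaw fence",ang(f[0],f[1]),"front",ang(s[0],s[1]),"carrier",ang(c[0],c[1]),ang(c[3],c[2]),np.arctan2(*(h[0]-h[1])[::-1]))
bot.camera("wrist");r=bot.silhouettes("wrist","carrier")
m=r[0]["mask"].astype(np.uint8);k=max(cv2.findContours(m,0,1)[0],key=len)[:,0]
P=np.array([W(p,.030) for p in k.astype(float)],np.float32);q=cv2.minAreaRect(P);print(q,np.round(cv2.boxPoints(q),1))
E
```

```text
corners [[ 665.3   19.8]
 [ 670.4 -122.6]
 [ 571.6 -127.3]
 [ 563.8   16.6]]
fence [[ 667.5   54.9]
 [ 686.9 -166.8]]
front [[ 557.3   48.9]
 [ 573.8 -178.6]]
holes top [[643.9 -26.4]
 [589.7 -28.5]]
yaw fence 0.08726961678218581 front 0.07245925741428505 carrier 0.036233027111424176 0.05434154163288829 0.038345557978135644
((618.4205322265625, -51.631446838378906), (100.38253021240234, 140.28546142578125), 2.803506374359131) [[ 564.9   16. ]
 [ 571.7 -124.1]
 [ 672.  -119.2]
 [ 665.1   20.9]]
```

```bash
python3 -m inch '[10,40,-30,0,0,-0.03,0, 20,65,-65,0,0,-0.03,0, 22,86,-100,0,0,-0.03,0, 22,86,-135,0,0,-0.03,0, 22,86,-170,0,0,-0.03,0, 22,86,-205,0,0,-0.03,0, 22,86,-230,0,0,-0.03,0, 22,86,-238,0,0,-0.03,0]'; python3 -m inch '[0,0,0,0,0,0,0,0,0,0,0,0,0,0,0,0,0,0,0,0,0]'
```

```text
clock: 4.3
eef_pos: [0.5354, -0.0794, 0.0397]
tool_rot: [0.999, 0.04, -0.004, -0.001]
ft_force: [-1.0, 0.0, -0.2]
grip_width: -0.0001
grasp_force: 0.0
clock: 4.55
eef_pos: [0.5408, -0.0806, 0.0464]
tool_rot: [0.999, 0.039, 0.002, 0.0]
ft_force: [0.2, -0.9, -0.4]
grip_width: 0.0002
grasp_force: 0.0
```

```bash
python3 -m inch '[4,0,-1,0,0,0,0, 8,0,-2,0,0,0,0, 12,0,-2,0,0,0,0, 15,1,-2,0,0,0,0, 18,1,-2,0,0,0,0, 20,1,-2,0,0,0,0, 22,2,-2,0,0,0,0, 22,2,-2,0,0,0,0]'; python3 -m inch '[1,0,0,0,0,0,0, 2,0,0,0,0,0,0, 3,0,0,0,0,0,0, 4,0,0,0,0,0,0,4,0,0,0,0,0,0]'
```

```text
clock: 5.22
eef_pos: [0.5608, -0.0782, 0.0421]
tool_rot: [0.999, 0.039, -0.0, 0.0]
ft_force: [0.0, -0.2, 0.4]
grip_width: 0.0005
grasp_force: 0.2
clock: 5.63
eef_pos: [0.5647, -0.0784, 0.0421]
tool_rot: [0.999, 0.039, -0.0, 0.0]
ft_force: [-1.9, -1.3, 0.5]
grip_width: -0.0002
grasp_force: 0.8
```

```bash
python3 -m inch '[1,0,1,0,0,0,0, 2,0,1,0,0,0,0, 3,0,1,0,0,0,0, 4,0,1,0,0,0,0,5,0,1,0,0,0,0,5,0,1,0,0,0,0]'; python3 -m inch '[1,0,0,0,0,0,0, 2,0,0,0,0,0,0, 3,0,0,0,0,0,0, 4,0,0,0,0,0,0,4,0,0,0,0,0,0]'; python3 - <<'E'
from h import *
cv2.imwrite("pics/d.png",bot.camera("wrist"))
look(["scene","side"],["carrier","carrier_push_end","hole_near","hole_far"])
E
```

```text
clock: 6.13
eef_pos: [0.5691, -0.0784, 0.0432]
tool_rot: [0.999, 0.039, -0.001, 0.0]
ft_force: [-4.8, -1.9, 2.1]
grip_width: -0.0001
grasp_force: 2.2
clock: 6.55
eef_pos: [0.5693, -0.0784, 0.043]
tool_rot: [0.999, 0.039, -0.005, 0.0]
ft_force: [-13.8, -2.5, 9.8]
grip_width: 0.0002
grasp_force: 6.7
scene carrier 0.87 [364.1 179. ] [624.9 -43.4  20. ]
scene carrier_push_end 0.63 [376.4 161.4] [ 628.5 -119.5   25. ]
scene hole_near 0.97 [372.2 187.6] [594.  -21.6  20. ]
scene hole_far 0.77 [352.4 180. ] [647.  -26.6  20. ]
side carrier 0.94 [334.7 183.4] [628.9 -48.5  20. ]
side carrier_push_end 0.7 [333.1 167.7] [ 628.9 -112.7   25. ]
side hole_near 0.86 [349.7 187.9] [596.8 -27.6  20. ]
side hole_far 0.91 [322.8 193.8] [657.4  -5.8  20. ]
```

View pics/d.png

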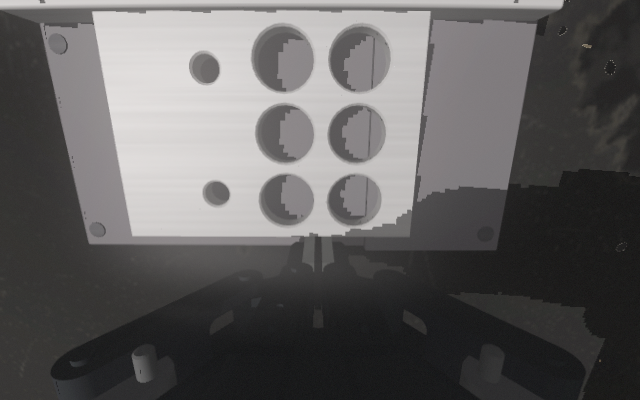

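The plate is now flush with the fence (top edge along row ~10) and square. The shelf edge shows through the right wells at column ~370, and the plate's -y end runs from (430,12) to (412,236).

```bash
python3 - <<'E'
from h import *
o=bot.get_obs();print(R.from_quat(o["tool_rot"]).as_rotvec())
W=lambda uv,z:at("wrist",uv,z)[:2]*1000
e=[W((430,12),.03),W((412,236),.03)];l=[W((94,12),.03),W((132,236),.03)]
s=[W((374,55),.02),W((366,205),.02)];f=[W((10,5),.034),(W((560,9),.034))]
st=[W((42,24),.015),W((89,243),.015),W((536,22),.02),W((497,249),.02)]
for n in("e","l","s","f","st"): print(n,np.round(globals()[n],1).tolist())
a=.08;u=np.array([-np.sin(a),np.cos(a)])
for n in("e","l","s","st"): print(n,np.round(np.array(globals()[n])@u,1))
E
```

```text
[ 3.13908989  0.12268604 -0.01381003]
e [[681.2, -116.2], [582.9, -125.0]]
l [[670.9, 21.5], [572.0, 15.0]]
s [[665.5, -97.0], [594.4, -102.0]]
f [[670.1, 52.4], [685.4, -166.8]]
st [[668.4, 57.4], [558.6, 49.9], [685.0, -167.6], [574.9, -176.9]]
e [-170.3 -171.2]
l [-32.2 -30.8]
s [-149.9 -149.2]
st [   3.8    5.1 -221.8 -222.2]
```

```bash
python3 -m inch '[-15,0,0,0,0,0,0, -22,0,5,0,0,0,0, -22,0,30,0,0,0,0, 0,-40,40,0,0,0,0, 30,-60,40,0,0,0,0, 62,-75,40,0,0,0,0, 62,-75,40,0,0,0,0, 62,-75,40,0,0,0,0]'; python3 -m inch '[0,0,-15,0,0,0,0, 0,0,-25,0,0,0,0,0,0,-32,0,0,0,0,0,0,-36,0,0,0,0,0,0,-36,0,0,0,0,0,0,-36,0,0,0,0]'
```

```text
clock: 7.77
eef_pos: [0.638, -0.1541, 0.0831]
tool_rot: [0.999, 0.039, 0.001, -0.0]
ft_force: [-0.7, -0.1, 0.2]
grip_width: 0.0002
grasp_force: 0.0
clock: 8.27
eef_pos: [0.6356, -0.1528, 0.0474]
tool_rot: [0.999, 0.04, -0.0, -0.0]
ft_force: [-0.5, -0.5, -0.5]
grip_width: -0.0
grasp_force: 0.0
```

```bash
python3 -m inch '[0,4,-2,0,0,0,0, 0,8,-2,0,0,0,0,-1,12,-2,0,0,0,0,-1,16,-2,0,0,0,0,-1.5,20,-2,0,0,0,0,-2,24,-2,0,0,0,0,-2,26,-2,0,0,0,0,-2,26,-2,0,0,0,0]'; python3 - <<'E'
from h import *
cv2.imwrite("pics/e.png",bot.camera("wrist"))
look(["wrist"],["carrier_push_end","hole_near","hole_far","shelf_edge"])
E
```

```text
clock: 8.93
eef_pos: [0.634, -0.1264, 0.0456]
tool_rot: [0.999, 0.04, 0.0, -0.0]
ft_force: [-1.0, 0.5, 2.3]
grip_width: -0.0
grasp_force: 0.9
wrist carrier_push_end 0.63 [303.5 249.7] [ 632.6 -119.5   25. ]
wrist hole_near 0.64 [143.7 286.9] [599.5 -28.7  20. ]
wrist hole_far 0.73 [122.3  35.3] [730.8 -29.1  20. ]
wrist shelf_edge 0.61 [268.1 244.9] [ 631.6 -100.    20. ]
```

View pics/e.png

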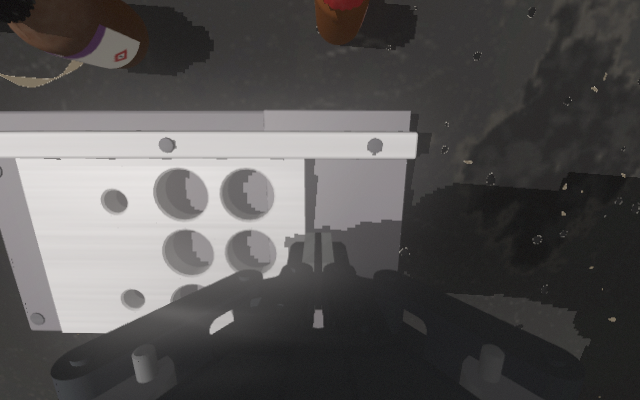

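The plate is still square to the fence, with its end at column ~303. The closed fingers are just reaching it at (290,245).

```bash
python3 -m inch '[0,3,-1,0,0,0,0, 0,6,-1,0,0,0,0,-1,9,-1,0,0,0,0,-1,12,-1,0,0,0,0,-1,14,-1,0,0,0,0,-1,14,-1,0,0,0,0]'; python3 - <<'E'
from h import *
cv2.imwrite("pics/f.png",bot.camera("wrist"))
E
```

```text
clock: 9.73
eef_pos: [0.6335, -0.1158, 0.0456]
tool_rot: [0.999, 0.038, 0.001, 0.003]
ft_force: [-2.0, -4.6, 6.7]
grip_width: -0.0002
grasp_force: 4.2
```

View pics/f.png

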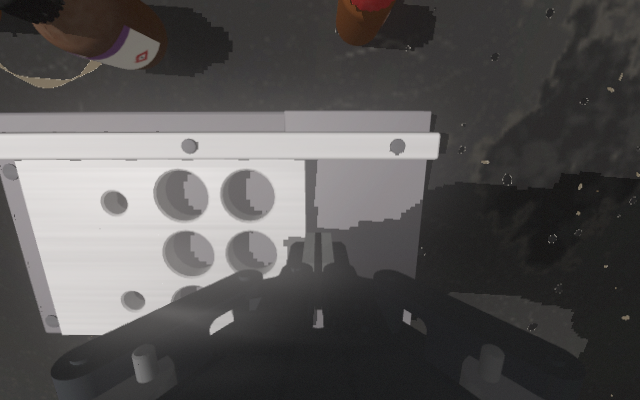

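The plate moves with the fingers and stays flush with the fence, its end still at column ~304. I'll continue in small steps.

```bash
python3 -m inch '[0,2,1,0,0,0,0, 0,4,1.5,0,0,0,0,0,6,1.5,0,0,0,0,-0.5,7,1.5,0,0,0,0,-0.5,7,1.5,0,0,0,0]'; python3 -m inch '[0,1,0,0,0,0,0, 0,2,0,0,0,0,0,0,3,0,0,0,0,0,0,3,0,0,0,0,0]'; python3 - <<'E'
from h import *
cv2.imwrite("pics/g.png",bot.camera("wrist"))
E
```

```text
clock: 10.2
eef_pos: [0.6321, -0.1056, 0.0454]
tool_rot: [0.999, 0.04, -0.0, -0.0]
ft_force: [-0.2, -0.4, 0.3]
grip_width: -0.0002
grasp_force: 0.3
clock: 10.53
eef_pos: [0.6321, -0.1028, 0.0454]
tool_rot: [0.999, 0.04, -0.0, -0.0]
ft_force: [0.8, -0.8, -0.4]
grip_width: -0.0002
grasp_force: 0.4
```

View pics/g.png

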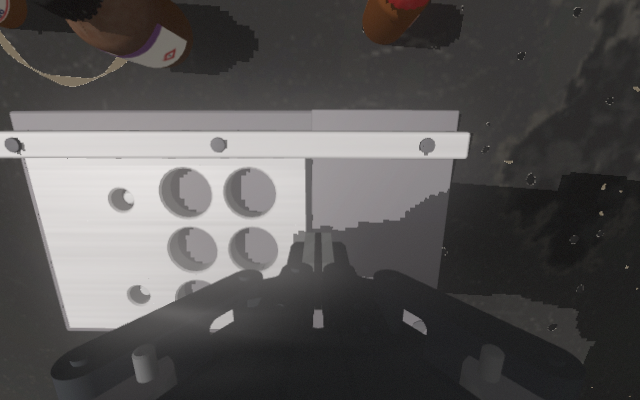

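The wells no longer show the shelf, and bright pin tips show in both holes at (125,197) and (143,294), so it seems to have dropped. I'll back off and check.

```bash
python3 -m inch '[0,-10,0,0,0,0,0, 0,-20,2,0,0,0,0,0,-25,30,0,0,0,0,0,-20,65,0,0,0,0,-20,0,100,0,0,0,0,-40,20,110,0,0,0,0,-60,40,110,0,0,0,0,-60,40,110,0,0,0,0]'; python3 -m inch '[0,0,0,0,0,0,0,0,0,0,0,0,0,0]'; python3 - <<'E'
from h import *
im=bot.camera("wrist");cv2.imwrite("pics/h.png",im)
look(["wrist"],["hole_near","hole_far","pin_near","pin_far","shelf_edge","carrier_push_end"],-.005)
E
```

```text
clock: 11.25
eef_pos: [0.5691, -0.0612, 0.1574]
tool_rot: [0.999, 0.04, -0.001, -0.001]
ft_force: [-0.9, 0.7, -0.1]
grip_width: 0.0002
grasp_force: 0.0
clock: 11.42
eef_pos: [0.5729, -0.064, 0.1561]
tool_rot: [0.999, 0.039, 0.001, 0.0]
ft_force: [0.2, -0.0, 1.0]
grip_width: -0.0001
grasp_force: 0.0
wrist hole_near 0.63 [254.2 166.9] [594.4  -4.6  15. ]
wrist hole_far 0.62 [252.1  97.9] [654.1  -1.5  15. ]
wrist pin_near 0.71 [251.7 166.6] [594.2  -2.1  15. ]
wrist pin_far 0.58 [249.6 101.4] [650.8   0.9  15. ]
wrist shelf_edge 0.9 [363.5 134. ] [631.  -99.8  20. ]
wrist carrier_push_end 0.62 [358.8 136.1] [628.8 -95.7  20. ]
```

View pics/h.png

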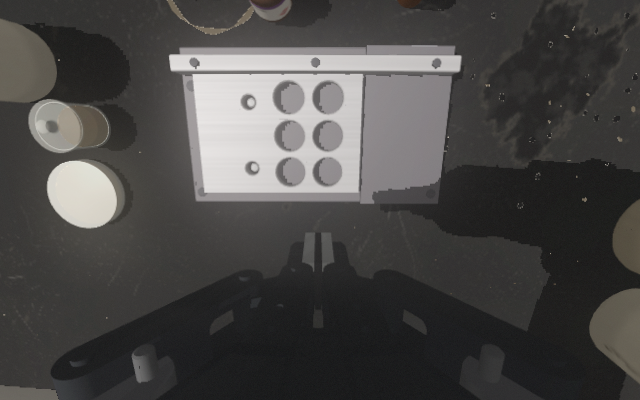

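Both pins show inside their holes at (250,102) and (253,168), and the plate end at column ~361 is clear of the shelf. I'll confirm the height from the plate's apparent size.

```bash
python3 - <<'E'
from h import *
im=bot.camera("wrist");m=bot.silhouettes("wrist","carrier")[0]["mask"].astype(np.uint8);k=max(cv2.findContours(m,0,1)[0],key=len)[:,0]
for z in(.025,.030):
    P=np.array([at("wrist",p,z)[:2]*1000 for p in k.astype(float)],np.float32);print(z,cv2.minAreaRect(P))
c=np.hstack([cv2.resize(im[a-20:a+20,b-20:b+20],(400,400),interpolation=2) for a,b in((102,250),(168,253))])
cv2.imwrite("pics/i.png",c)
E
```

```text
0.025 ((624.4334716796875, -26.7647705078125), (100.51224517822266, 139.802001953125), 4.35273551940918)
0.03 ((624.6773071289062, -27.39856719970703), (98.50407409667969, 137.00889587402344), 4.352723121643066)
```

View pics/i.png

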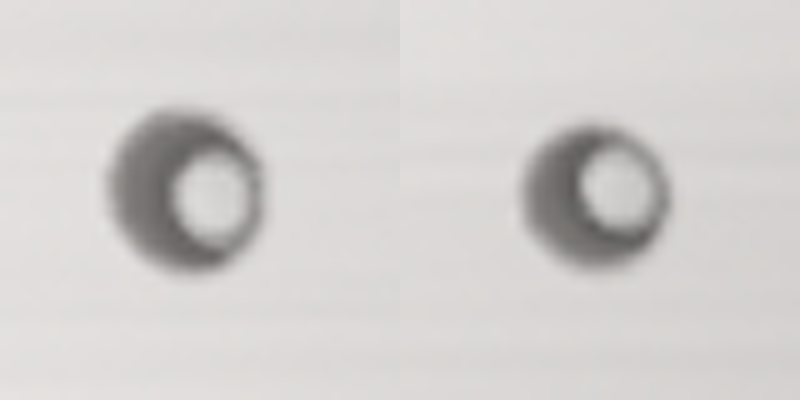

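The crop shows both pins inside their holes, set towards -y within the play. The plate measures 140 x 100.5 mm when taken at 25 mm height, so it is flat on the deck.

```bash
python3 -c "
from workcell import bot
print(bot.job_done())"
```

```text
the job is handed in; nothing more can be done
None
```

The carrier is home: both locating holes are over their pins and the plate lies flat on the lower deck by the wrist-camera check. I only pushed it, the arm is clear, and the job was handed in at about 12 s (the hand-in call reported no verdict).

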